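# Open the bayonet filter housing and press both cartridges home

### The job

Open the small filter housing: twist its cover anticlockwise (seen from above) until its ears are out from under the two steel hooks, lift it off and stand it the right way up inside the steel tray. Then press down each of the two white cartridges that stand up out of the housing until it is fully home, level with the housing's rim. Do not knock the mouse, the timer or the beaker away.

Things in the scene. Friction and masses are not known exactly. Their poses are not given: they have to be found in the camera images.
- housing_rim (a point): Centre of the rim (mouth) of the filter housing, a round aluminium pot fixed to the worktop: 104 mm outer diameter, bore 90 mm, rim 75 mm above the worktop, round foot 144 mm. Its z axis points up; its two steel hooks stand at its +x and -x sides, its two cartridges at its +y and -y sides.
- hook_a (a point): Middle of the overhang of one steel hook on the housing (the other is opposite). Hooks reach out to 73 mm from the axis; their tops are 17.5 mm above the rim. Each overhangs an ear of the locked cover with 3.5 mm of play above it. A stop at each hook's clockwise end keeps the cover from turning clockwise past its locked position; anticlockwise it turns freely.
- cover: Grey round bayonet cover, loose, 0.18 to 0.35 kg, 104 mm diameter, 57 mm tall with its handle; origin at the centre of its skirt's lower edge, which rests on the rim at the start. Four tabs reach 6 mm below that into the bore with 2 mm of play, so on a flat floor the origin stands 6 mm up. It is hollow and stands over the cartridges; its z axis points up.
- cover_ear (a point): The ear at the cover's +x side; another is opposite (122 mm over both, 8 mm thick, 16 mm wide). At the start the ears are under the hooks: the cover's x axis lies along the housing's x axis or up to 0.15 rad anticlockwise of it. Turned anticlockwise 0.95 to 1.5 rad from the housing's x axis, the cover lifts straight off; below 0.7 rad the hooks hold it.
- cover_grip (a point): Middle of the cover's handle, a straight bar 74 mm long (along the cover's x axis), 16 mm thick (along its y axis) and 34 mm tall, on top of the cover. This point is 44 mm above the cover's origin and 13 mm below the top of the bar; the cover's round top is 20.5 mm below this point.
- cartridge_a (a joint): How far cartridge a is pressed in: 0 = standing 12 mm above the rim, 0.012 = fully home. It starts at 0 to 0.005, slides stiffly (about 6 N) and stays where it is left.
- cartridge_b (a joint): The same for cartridge b.
- cartridge_a_top (a point): Centre of the flat round top (33 mm diameter) of white cartridge a, which slides straight down in the housing, 19.5 mm to the housing's +y side of its axis. Fully home, the top is level with the rim.
- cartridge_b_top (a point): The same for white cartridge b, 19.5 mm to the housing's -y side of its axis.
- tray_in (a point): Centre of the inner floor of the square steel tray, fixed on the worktop: 160 x 160 mm outside, inside 152 x 152 mm, floor 4 mm above the worktop, edges 14 mm high. Its x and y axes lie along its sides.
- mouse: Black computer mouse, 62 x 112 x 41 mm, loose bystander; origin at the centre of its underside.
- timer: White countdown timer lying flat, 68 x 68 x 21 mm, loose bystander; origin at the centre of its underside.
- beaker: Small clear beaker, 55 mm diameter, 71 mm tall, loose bystander; origin at the centre of its underside.
- pc_tower: Black computer tower, fixed and solid, an obstacle between the far left of the worktop and the work: 405 mm deep (its x axis), 174 mm wide (its y axis), 397 mm tall, with a flat scanner lying on top up to about 435 mm above the worktop. Origin at the centre of its underside; it never moves. Go over it or round its front.

How it is judged:
By the outcome, as a careful person would: the job done as asked, in the order asked, and still so for the second after the job is handed in, with the robot touching nothing.
It also fails if it takes over 54 s, if anything falls off the work surface, if the arm or the gripper's body presses on something with over 40 N, if the wrist force passes 120 N, or if a joint passes its speed limit or range.

### The arm

A 7-joint arm with a two-finger parallel gripper is mounted at the origin on a cart in front of the work surface, level with it; the furniture and walls round the work are solid. World frame = base frame: x ahead of the robot, y to its left, z up, the work surface at z = 0. Lengths are in m, angles in rad, forces in N, time in s.
With the tool pointing down it reaches from about 0.425 to 0.925 m from the base axis. Payload 6.8 kg.
Tool frame: the origin (TCP) lies at the very end of the fingers, on their centre line; the grasp point (between the pads) lies r.grasp_offset behind it (r.grasp_offset is the distance from the TCP to the grasp point, in m); z points along the fingers, y is the direction in which the jaws open and shut (so a half turn about z gives the same grasp; the last joint's range is limited). The gripper opens to 85 mm and grips with 20 to 120 N. Pads are 22 mm wide; open, the fingers measure 114 mm over their backs; the gripper's body (76 mm by 85 mm) begins 54 mm behind the grasp point. The pads swing forward as they close: fully open they stand 13 mm farther back than shut.
Start: joints at [-1.248, 0.477, 0.022, 1.555, -0.011, 1.109, -0.083], TCP at [0.282, 0.613, 0.231] pointing down, gripper open.
Joint ranges: [-2.96, 2.96], [-0.34, 2.1], [-1.41, 1.46], [0.24, 2.44], [-1.37, 4.51], [0.17, 1.92], [-2.96, 2.96]. Speed limits (rad/s): [2.39, 2.39, 3.14, 3.14, 3.14, 3.14, 3.14].

### API

Orientations are given as a rotation vector (axis times angle).
In Python, from bench import r gives the robot as it stands.
- The arm moves only by the shell command python3 -m jog 'ROWS' [FORCE]. ROWS is JSON, one flat list of numbers, 7 for each row, row after row: the turn, a rotation vector about the tool's x, y, z normalised to -1 to 1, where 1 is 180 degrees, then the shift along the tool's x, y, z normalised to -1 to 1, where 1 is 200 mm, then the opening, from 0 (shut) to 1 (fully open). In form: [wx, wy, wz, x, y, z, hand, wx, wy, wz, x, y, z, hand, ...]. A call has 1 to 12 rows; each row is the pose to reach, as a shift and turn from the pose measured when the call began, along the tool's axes at that moment, turning the shorter way round; what a row does not reach only later rows make up. A row lasts 1/10 s, in which the tool goes at most 50 mm and 8.59 degrees, less where a joint would pass 70% of its speed; a pose out of reach is approached as far as the arm can. A call with a number of a shift or a turn outside -1 to 1 is refused whole. A call with a gripper value outside its range is refused whole. The fingers move at their own pace and stop on an object; FORCE is the grip in N (left out, the last holds). Time passes only in rows, so rows that repeat a pose let the fingers close. It gives the time, the measured TCP pose, the force and the opening at its end, in the units of the state.
- r.get_obs(): the state, without advancing time (a new reading comes with each control period).
- r.grab_frame(name): name is "side" or "top"; returns the picture (384x512x3 uint8, red, green, blue); there is no depth.
- r.calibration(name): a dict with "K" (3x3 intrinsics, pixels), "dist_coeffs" ([k1, k2, p1, p2, k3] as OpenCV has them; the pictures are not rectified), "origin" and "rotation" of the camera in the world. Camera axes: x right, y up, looking along -z (the intrinsics and any distortion apply to the point x, -y, -z); pixel columns grow to the right and rows downward; lengths in m; the calibration is good to about 2 mm. A picture is of the moment at which its call begins. calibration takes no time and is no camera call.
- r.hand_in(): hands the job in, once; it reports no verdict.
The state is a dict: "clock": time; "joints": joint angles; "qvel": joint speeds; "tau": joint torques, N m; "tcp_pos": TCP position; "orientation": TCP orientation; "contact_force": force on the tool from outside, world axes, zero at the start; "moment": the same for the moment, N m; "grip_width": finger opening in m.
Only numpy, scipy, OpenCV 4.12 (cv2) and the standard library are available. Lean on these libraries where they do the work, as an engineer would, in place of code of your own. Each camera call takes 0.05 s, during which the arm holds its last target.

## Working session

There is one attempt and no reset: what is moved stays moved. The work goes in short steps, Python scripts to look and compute and a shell command to move; the robot and the scene stay as the last step left them, time stands still between calls to the robot, and variables do not carry over. Pictures are saved under pics/ and viewed, and the job is handed in when it is done.

```bash
ls; mkdir -p pics; python3 - <<'E'
from bench import r
import cv2
print(r.get_obs(), r.grasp_offset)
for n in("side","top"):
    im=r.grab_frame(n); cv2.imwrite(f"pics/{n}0.png",im[:,:,::-1])
    print(n,r.calibration(n))
E
```

```text
pics
{'clock': 0.0, 'joints': array([-1.24808031,  0.47783124,  0.02234097,  1.55644964, -0.0114891 ,
        1.10927796, -0.08309847]), 'qvel': array([-0.00078485, -0.00018489, -0.000419  ,  0.00020047, -0.00201724,
       -0.00109664,  0.00020591]), 'tau': array([ 4.80969484e-04, -5.96436560e+01,  1.60748273e+00, -2.81213003e+01,
        1.23531074e-02,  9.01639927e-03, -9.01279606e-06]), 'tcp_pos': array([0.28166032, 0.61278167, 0.23030562]), 'orientation': array([-6.71408550e-01, -3.06875452e+00,  2.86055056e-03]), 'contact_force': array([-0.28492907,  0.36681236, -0.69600367]), 'moment': array([ 0.01946651,  0.04097507, -0.04378273]), 'grip_width': 0.08542726893496427} 0.0187
side {'K': array([[379.33635227,   0.        , 256.41258996],
       [  0.        , 379.33635227, 187.18778647],
       [  0.        ,   0.        ,   1.        ]]), 'dist_coeffs': array([0.02068504, 0.        , 0.        , 0.        , 0.        ]), 'origin': array([0.30997079, 0.43089202, 0.99690646]), 'rotation': array([ 0.16528692, -0.73590495, -2.5552773 ])}
top {'K': array([[491.99421347,   0.        , 258.37796223],
       [  0.        , 491.99421347, 197.23258248],
       [  0.        ,   0.        ,   1.        ]]), 'dist_coeffs': array([-0.01945582,  0.        ,  0.        ,  0.        ,  0.        ]), 'origin': array([ 0.37530796, -0.07701606,  1.30805016]), 'rotation': array([ 0.14328157, -0.10602526, -1.55967099])}
```

View pics/side0.png

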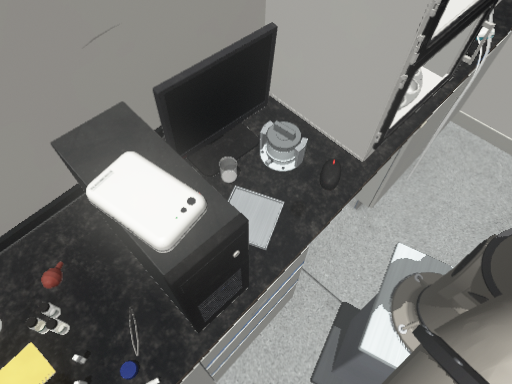

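View pics/top0.png

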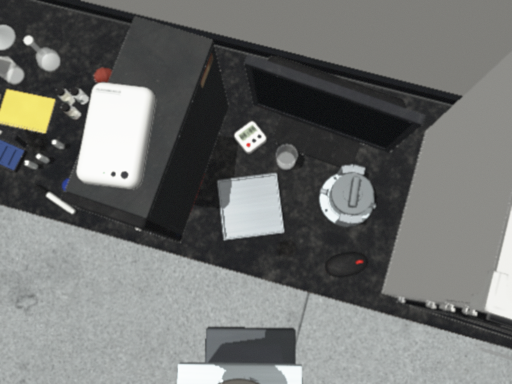

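```bash
cat > h.py <<'E'
import numpy as np, cv2
from scipy.spatial.transform import Rotation as R
from bench import r
def cam(n):
    c=r.calibration(n); return c['K'],c['dist_coeffs'],np.array(c['origin']),R.from_rotvec(c['rotation']).as_matrix()
def ray(n,px):
    K,d,o,Rm=cam(n)
    u=cv2.undistortPoints(np.array([[px]],float),K,d)[0,0]
    v=Rm@np.array([u[0],-u[1],-1]); return o,v/np.linalg.norm(v)
def plane(n,px,z):
    o,v=ray(n,px); return o+v*(z-o[2])/v[2]
def proj(n,P):
    K,d,o,Rm=cam(n); p=(np.atleast_2d(P)-o)@Rm; p=p*[1,-1,-1]
    return cv2.projectPoints(p,np.zeros(3),np.zeros(3),K,d)[0][:,0]
def tri(pa,pb):
    (o1,v1),(o2,v2)=ray('side',pa),ray('top',pb)
    t=np.linalg.lstsq(np.c_[v1,-v2],o2-o1,rcond=None)[0]
    a,b=o1+v1*t[0],o2+v2*t[1]; return (a+b)/2,np.linalg.norm(a-b)
def snap(n,name):
    im=r.grab_frame(n)[:,:,::-1].copy(); cv2.imwrite(f'pics/{name}.png',im); return im
def move(target,rot=None):
    """rows numbers to go to target TCP (world) and optional rotation"""
    o=r.get_obs(); R0=R.from_rotvec(o['orientation'])
    s=R0.inv().apply(np.array(target)-o['tcp_pos'])/0.2
    w=np.zeros(3) if rot is None else (R0.inv()*rot).as_rotvec()/np.pi
    return w.round(4),s.round(4)
E
python3 - <<'E'
from h import *
for n,box,s in(('top',(205,110,400,290),4),('side',(205,100,355,260),5)):
    im=cv2.imread(f'pics/{n}0.png')
    x0,y0,x1,y1=box
    c=cv2.resize(im[y0:y1,x0:x1],None,fx=s,fy=s,interpolation=cv2.INTER_CUBIC)
    c=c[:600,:800]
    for i in range(0,c.shape[1],s*10): cv2.putText(c,str(x0+i//s),(i,8),0,.3,(0,255,255),1)
    for i in range(0,c.shape[0],s*10): cv2.putText(c,str(y0+i//s),(0,i+4),0,.3,(0,255,255),1)
    cv2.imwrite(f'pics/{n}0z.png',c)
# tower corners
for px in((138,15),(214,40),(70,205),(150,232)): print('tower top',px,plane('top',px,.397))
print('twr base',plane('top',(182,238),0),plane('top',(228,105),0.0))
print('mon',plane('top',(390,147),0),plane('top',(247,60),.3),plane('top',(420,120),.3))
print('right wall',plane('top',(428,128),.5))
print(proj('top',[.28,.61,.23]))
E
```

```text
tower top (138, 15) [0.89175271 0.19142081 0.397     ]
tower top (214, 40) [0.83702937 0.03645698 0.397     ]
tower top (70, 205) [0.50436206 0.30199617 0.397     ]
tower top (150, 232) [0.45440901 0.14705887 0.397     ]
twr base [0.47351006 0.15799189 0.        ] [0.84434688 0.04208381 0.        ]
mon [ 0.72550625 -0.40241697  0.        ] [ 0.83929266 -0.02467073  0.3       ] [ 0.70439032 -0.3931637   0.3       ]
right wall [ 0.62506692 -0.3433168   0.5       ]
[[-44.95652269 316.66114921]]
```

View pics/top0z.png

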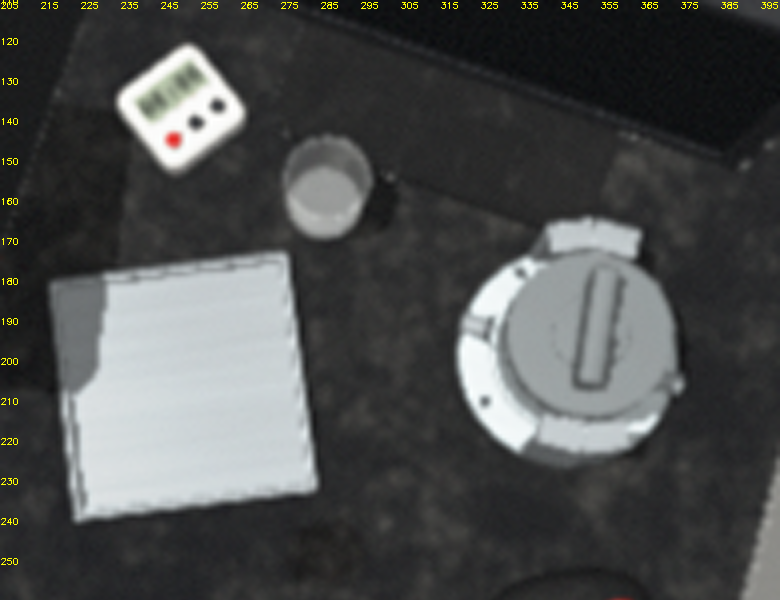

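View pics/side0z.png

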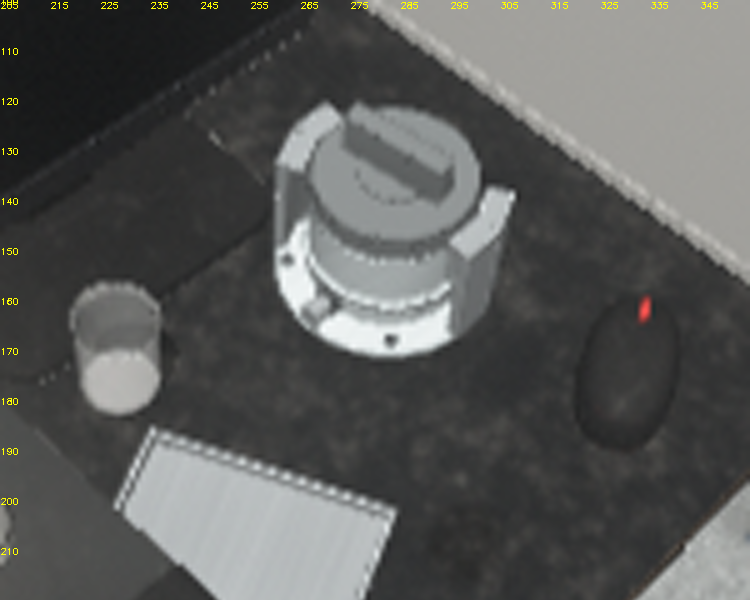

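```bash
python3 - <<'E'
from h import *
t=lambda x,y:(205+x/4-.375,110+y/4-.375); s=lambda x,y:(205+x/5-.4,100+y/5-.4)
a=plane('top',t(609,266),.132);b=plane('top',t(591,387),.132)
print('bar',a,b,(a+b)/2,np.linalg.norm(a-b),np.arctan2(*(a-b)[[1,0]]))
a2=plane('side',s(351,112),.132);b2=plane('side',s(449,180),.132)
print('bar side',a2,b2,(a2+b2)/2,np.linalg.norm(a2-b2),np.arctan2(*(a2-b2)[[1,0]]))
print('tri',tri(s(351,112),t(609,266)),tri(s(449,180),t(591,387)))
print('disc',plane('top',t(588.5,333.5),.0985),'side',plane('side',s(395,175),.0985))
for p in((545,222),(640,255),(548,250),(632,258),(540,420),(660,418),(535,445),(625,452)): print('hook',p,plane('top',t(*p),.0925))
c=[plane('top',t(*p),.014) for p in((49,281),(288,253),(318,491),(76,521))]
print('tray',np.array(c).round(4),np.mean(c,0))
c=[plane('side',s(*p),.014) for p in((152,428),(397,512),(115,506))]
print('tray side',np.array(c).round(4))
print('timer',plane('top',t(182,108),.021)); 
print('beaker',plane('top',t(327,175),.071),tri(s(115,305),t(328,165)))
im=cv2.imread('pics/top0.png'); print('mouse',plane('top',(348,264),.02))
print('mouse side',plane('side',s(628,372),.02))
o=r.get_obs();print(R.from_rotvec(o['orientation']).as_matrix().round(3))
E
```

```text
bar [ 0.61696892 -0.28696116  0.132     ] [ 0.54270304 -0.27450737  0.132     ] [ 0.57983598 -0.28073426  0.132     ] 0.0753028403253837 -0.1661461435391918
bar side [ 0.61459786 -0.28009779  0.132     ] [ 0.54039115 -0.26093259  0.132     ] [ 0.5774945  -0.27051519  0.132     ] 0.07664163916481792 -0.25274468111518894
tri (array([ 0.618809  , -0.28896944,  0.12116574]), np.float64(0.0007760925335491992)) (array([ 0.54592042, -0.2780718 ,  0.11059576]), np.float64(0.00034469116630507144))
disc [ 0.58102446 -0.27928276  0.0985    ] side [ 0.57994966 -0.27531814  0.0985    ]
hook (545, 222) [ 0.65317434 -0.25443912  0.0925    ]
hook (640, 255) [ 0.63222791 -0.31358691  0.0925    ]
hook (548, 250) [ 0.63515974 -0.25600441  0.0925    ]
hook (632, 258) [ 0.63028038 -0.30853015  0.0925    ]
hook (540, 420) [ 0.52747055 -0.24917599  0.0925    ]
hook (660, 418) [ 0.52917588 -0.32338457  0.0925    ]
hook (535, 445) [ 0.5118655  -0.24583181  0.0925    ]
hook (625, 452) [ 0.50786975 -0.30126554  0.0925    ]
tray [[ 0.6292  0.0667  0.014 ]
 [ 0.6491 -0.0936  0.014 ]
 [ 0.4893 -0.1139  0.014 ]
 [ 0.4684  0.0452  0.014 ]] [ 0.55900151 -0.02390087  0.014     ]
tray side [[ 0.6479 -0.0902  0.014 ]
 [ 0.4902 -0.1092  0.014 ]
 [ 0.6398 -0.032   0.014 ]]
timer [ 0.74742262 -0.02153984  0.021     ]
beaker [ 0.68853108 -0.1178636   0.071     ] (array([ 0.69001697, -0.11882466,  0.08080008]), np.float64(0.005245733552454783))
mouse [ 0.40799068 -0.27897288  0.02      ]
mouse side [ 0.40701735 -0.26505152  0.02      ]
[[-0.909  0.418 -0.001]
 [ 0.418  0.909 -0.002]
 [-0.    -0.002 -1.   ]]
```

```bash
python3 -m jog '[0,0,0,0,0,-0.25,1, 0,0,0,0,0,-0.5,1, 0,0,0,0,0,-0.75,1, 0,0,0,0,0,-1,1, 0,0,0,0,0,-1,1, 0,0,0,0,0,-1,1]'; python3 -m jog '[0,0,0,0,0,-0.25,1, 0,0,0,0,0,-0.4,1, 0,0,0,0,0,-0.4,1]'
python3 - <<'E'
from h import *
o=r.get_obs();print(o['joints'],o['tcp_pos'])
print(move([.43,.30,.51])); print(move([.45,.25,.51]))
E
```

```text
clock: 0.7
tcp_pos: [0.2819, 0.6135, 0.4315]
orientation: [0.671, 3.069, 0.001]
contact_force: [-0.1, -1.2, -0.4]
grip_width: 0.0853
clock: 1.0
tcp_pos: [0.2822, 0.614, 0.5146]
orientation: [0.672, 3.068, 0.008]
contact_force: [0.9, -0.2, 0.8]
grip_width: 0.0854
[-1.26402079  0.38007728  0.05109905  1.0834349  -0.01906694  1.67312029
 -0.07875279] [0.28220741 0.61399958 0.51460245]
(array([0., 0., 0.]), array([-1.3272, -1.1179,  0.0164]))
(array([0., 0., 0.]), array([-1.5225, -1.3033,  0.0154]))
```

```bash
python3 -m jog '[0,0,0.045,-0.17,-0.14,0,1, 0,0,0.09,-0.34,-0.28,0,1, 0,0,0.135,-0.5,-0.42,0,1, 0,0,0.18,-0.67,-0.56,0,1, 0,0,0.225,-0.84,-0.7,0,1, 0,0,0.27,-1,-0.85,0,1, 0,0,0.3,-1,-0.85,0,1, 0,0,0.3,-1,-0.85,0,1]'
python3 - <<'E'
from h import *
o=r.get_obs();print(o['joints'],o['tcp_pos'])
print(move([.49,.05,.51])); print(move([.55,-.12,.5]))
E
```

```text
clock: 1.8
tcp_pos: [0.3932, 0.3745, 0.5118]
orientation: [-1.994, -2.425, -0.004]
contact_force: [-0.0, -0.1, -1.0]
grip_width: 0.0852
[-1.09968077  0.11541488  0.25849778  1.43240261 -0.0315183   1.59539086
 -0.64953313] [0.3931683  0.37449551 0.51183272]
(array([0., 0., 0.]), array([-1.6854,  0.1621,  0.0043]))
(array([0., 0., 0.]), array([-2.5775,  0.2924,  0.0517]))
```

```bash
python3 -m jog '[0,0,0.045,-0.2,0.02,0,1, 0,0,0.09,-0.4,0.04,0,1, 0,0,0.135,-0.6,0.06,0,1, 0,0,0.18,-0.8,0.08,0,1, 0,0,0.225,-1,0.1,0,1, 0,0,0.27,-1,0.1,0,1, 0,0,0.3,-1,0.1,0,1]'
python3 - <<'E'
from h import *
o=r.get_obs();print(o['joints'],o['tcp_pos'])
g=np.deg2rad(-9.6)
rot=R.from_matrix(np.array([[np.cos(g),np.sin(g),0],[np.sin(g),-np.cos(g),0],[0,0,-1]]))
print(move([.52,-.05,.4],rot)); print(move([.55,-.12,.35],rot))
E
```

```text
clock: 2.5
tcp_pos: [0.4511, 0.1821, 0.5099]
orientation: [-2.879, -1.251, 0.002]
contact_force: [0.3, 0.8, -0.0]
grip_width: 0.0855
[-9.34051205e-01 -4.10666819e-03  4.27693691e-01  1.55743263e+00
 -9.56088455e-04  1.58873929e+00 -1.25723003e+00] [0.45112321 0.18207112 0.50988625]
(array([-0.0008,  0.0004,  0.3143]), array([-0.6134,  1.045 ,  0.5465]))
(array([-0.0008,  0.0004,  0.3143]), array([-0.7669,  1.3941,  0.7955]))
```

```bash
python3 -m jog '[0,0,0.045,-0.1,0.2,0,1, 0,0,0.09,-0.2,0.4,0,1, 0,0,0.135,-0.3,0.6,0,1, 0,0,0.18,-0.4,0.8,0.05,1, 0,0,0.225,-0.5,1,0.1,1, 0,0,0.27,-0.6,1,0.3,1, 0,0,0.314,-0.7,1,0.5,1, 0,0,0.314,-0.77,1,0.7,1, 0,0,0.314,-0.77,1,0.8,1]'
python3 - <<'E'
from h import *
o=r.get_obs();print(o['joints'],o['tcp_pos'])
g=np.deg2rad(-9.6)
rot=R.from_matrix(np.array([[np.cos(g),np.sin(g),0],[np.sin(g),-np.cos(g),0],[0,0,-1]]))
print(move([.58,-.28,.2],rot))
E
```

```text
clock: 3.4
tcp_pos: [0.4887, -0.0669, 0.3448]
orientation: [-3.13, 0.257, 0.014]
contact_force: [0.1, 0.8, 0.0]
grip_width: 0.0853
[-0.65518019  0.07147663  0.7187182   1.85638768 -0.05063816  1.24064736
 -1.65576932] [ 0.48865617 -0.06691394  0.34481367]
(array([0.    , 0.0028, 0.0011]), array([0.6311, 0.9765, 0.7185]))
```

```bash
python3 -m jog '[0,0.003,0,0.13,0.2,0.1,1, 0,0.003,0,0.25,0.39,0.2,1, 0,0.003,0,0.38,0.58,0.3,1, 0,0.003,0,0.5,0.77,0.45,1, 0,0.003,0,0.63,0.976,0.6,1, 0,0.003,0.001,0.63,0.976,0.7,1, 0,0.003,0.001,0.63,0.976,0.7,1]'
python3 - <<'E'
from h import *
o=r.get_obs();print(o['joints'],o['tcp_pos'])
for n in('top','side'):
    im=snap(n,n+'1'); c=im[90:260,290:420] if n=='top' else im[70:200,220:360]
    cv2.imwrite(f'pics/{n}1z.png',cv2.resize(c,None,fx=4,fy=4)[:600])
print(proj('top',o['tcp_pos']),proj('side',o['tcp_pos']))
E
```

```text
clock: 4.1
tcp_pos: [0.5774, -0.2795, 0.1976]
orientation: [-3.13, 0.261, 0.015]
contact_force: [0.3, -0.0, -0.4]
grip_width: 0.0852
[-0.15157287  0.54791611  0.72364039  1.7024635  -0.4038043   1.05641348
 -1.03181145] [ 0.57742889 -0.2794616   0.19757988]
[[358.97967693 187.31921054]] [[287.68223691 111.35055327]]
```

View pics/side1z.png

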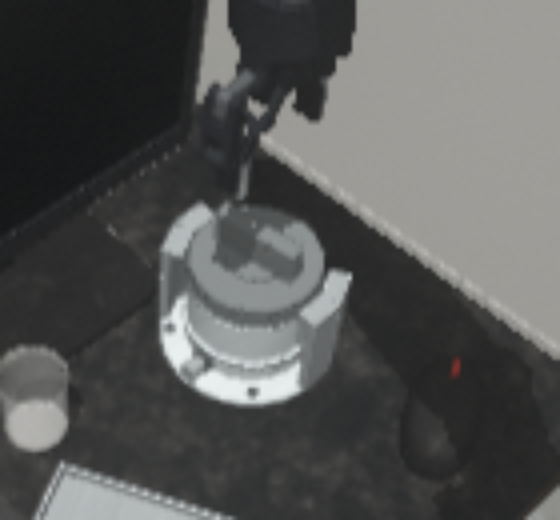

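View pics/top1z.png

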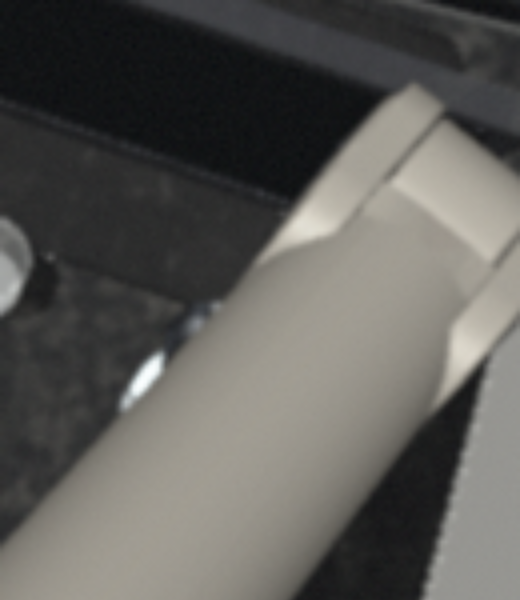

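```bash
python3 - <<'E'
from h import *
g=np.deg2rad(-9.6)
rot=R.from_matrix(np.array([[np.cos(g),np.sin(g),0],[np.sin(g),-np.cos(g),0],[0,0,-1]]))
print(move([.5805,-.28,.104],rot))
E
```

```text
(array([-0.0002,  0.001 ,  0.001 ]), array([0.0077, 0.008 , 0.4903]))
```

```bash
python3 -m jog '[0,0.003,0.001,0.01,0.008,0.15,1, 0,0.003,0.001,0.01,0.008,0.3,1, 0,0.003,0.001,0.01,0.008,0.4,1, 0,0.003,0.001,0.01,0.008,0.46,1, 0,0.003,0.001,0.01,0.008,0.49,1, 0,0.003,0.001,0.01,0.008,0.49,1]'; python3 - <<'E'
from h import *
o=r.get_obs();print(o['joints'],o['tcp_pos'],o['contact_force'])
M=R.from_rotvec(o['orientation']).as_matrix();print(M.round(3))
for n in('side',):
    im=snap(n,n+'2'); c=im[70:200,220:360]
    cv2.imwrite(f'pics/{n}2z.png',cv2.resize(c,None,fx=4,fy=4)[:600])
E
```

```text
clock: 4.8
tcp_pos: [0.5814, -0.2793, 0.1045]
orientation: [-3.13, 0.261, -0.011]
contact_force: [0.0, 0.1, 0.0]
grip_width: 0.0855
[-0.09888663  0.64892283  0.64780598  1.77306143 -0.49604362  0.88145249
 -0.96416075] [ 0.58140889 -0.27933873  0.1044971 ] [0.02311601 0.14586032 0.00593154]
[[ 0.986 -0.165  0.007]
 [-0.165 -0.986 -0.   ]
 [ 0.007 -0.001 -1.   ]]
```

View pics/side2z.png

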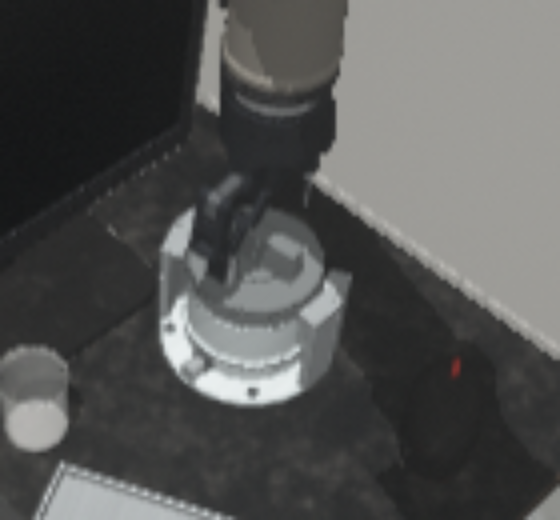

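The open jaws straddle the bar: the near finger is at about (220,270) in the crop and the bar end at (285,250). Closing now with moderate force.

```bash
python3 -m jog '[0,0,0,0,0,0,0.6, 0,0,0,0,0,0,0.4, 0,0,0,0,0,0,0.25, 0,0,0,0,0,0,0.1, 0,0,0,0,0,0,0.1, 0,0,0,0,0,0,0.1, 0,0,0,0,0,0,0.1, 0,0,0,0,0,0,0.1]' 40; python3 - <<'E'
from h import *
o=r.get_obs();print(o['joints'],o['tcp_pos'],o['contact_force'],o['moment'],o['grip_width'])
for n in('side',):
    im=snap(n,n+'3'); c=im[70:200,220:360]
    cv2.imwrite(f'pics/{n}3z.png',cv2.resize(c,None,fx=4,fy=4)[:600])
E
```

```text
clock: 5.65
tcp_pos: [0.5818, -0.28, 0.1053]
orientation: [3.13, -0.261, 0.013]
contact_force: [-0.1, 0.2, 2.4]
grip_width: 0.0154
[-0.09861237  0.64819164  0.64850222  1.77216587 -0.4956952   0.88162579
 -0.96440856] [ 0.58178629 -0.28004327  0.10531919] [-0.0819935   0.22950253  2.39790928] [-0.08016326  0.08044749  0.00607932] 0.015390311616664876
```

View pics/side3z.png

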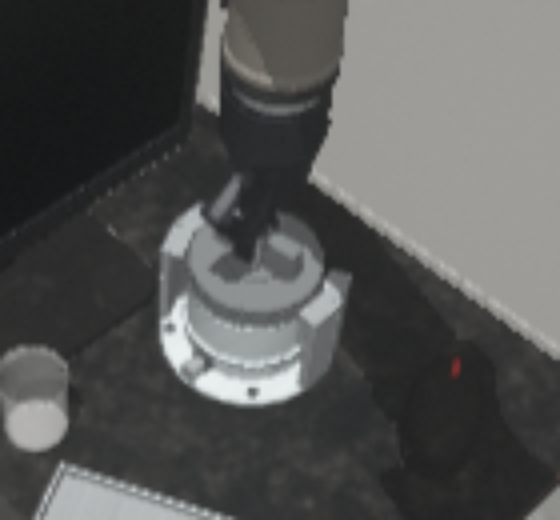

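```bash
python3 -m jog '[0,0,-0.03,0,0,-0.004,0.1, 0,0,-0.06,0,0,-0.004,0.1, 0,0,-0.09,0,0,-0.004,0.1, 0,0,-0.12,0,0,-0.004,0.1, 0,0,-0.15,0,0,-0.004,0.1, 0,0,-0.18,0,0,-0.004,0.1]';python3 - <<'E'
from h import *
o=r.get_obs();print(o['joints'],o['tcp_pos'],o['contact_force'],o['moment'],o['grip_width'])
E
```

```text
clock: 6.3
tcp_pos: [0.5815, -0.2796, 0.1055]
orientation: [3.076, 0.628, 0.011]
contact_force: [-0.7, 0.4, -1.4]
grip_width: 0.0151
[-0.00282857  0.60891548  0.50141443  1.76584101 -0.3761029   0.8559375
 -0.49691077] [ 0.58148777 -0.2796341   0.10549506] [-0.69600541  0.40143945 -1.40517575] [ 0.01252339 -0.03326512 -0.00294388] 0.015086132564941214
```

```bash
python3 -m jog '[0,0,-0.03,0,0,0,0.1, 0,0,-0.06,0,0,0,0.1, 0,0,-0.09,0,0,0,0.1, 0,0,-0.12,0,0,0,0.1, 0,0,-0.15,0,0,0,0.1, 0,0,-0.178,0,0,0,0.1, 0,0,-0.178,0,0,0,0.1]';python3 - <<'E'
from h import *
o=r.get_obs();print(o['joints'],o['tcp_pos'],o['contact_force'],o['moment'],o['grip_width'])
M=R.from_rotvec(o['orientation']).as_matrix();print(M.round(3),np.arctan2(M[1,0],M[0,0]))
for n in('side',):
    im=snap(n,n+'4'); c=im[70:200,220:360]
    cv2.imwrite(f'pics/{n}4z.png',cv2.resize(c,None,fx=4,fy=4)[:600])
E
```

```text
clock: 7.0
tcp_pos: [0.5817, -0.2791, 0.1055]
orientation: [2.782, 1.454, 0.011]
contact_force: [1.3, 0.7, 2.0]
grip_width: 0.0154
[ 0.09723112  0.58230543  0.35527378  1.75868349 -0.26428011  0.84050785
 -0.03275697] [ 0.58171387 -0.27912196  0.10552389] [1.28803296 0.66349803 1.96444446] [ 0.35029022  0.03064782 -0.03977104] 0.015446810557004179
[[ 0.571  0.821  0.008]
 [ 0.821 -0.571  0.   ]
 [ 0.005  0.006 -1.   ]] 0.9630714245470925
```

View pics/side4z.png

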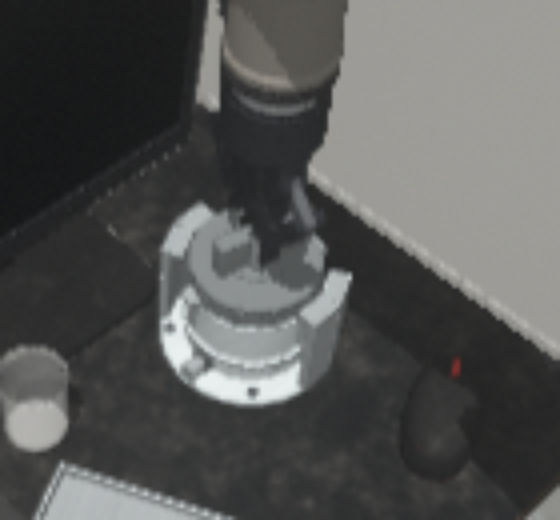

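```bash
python3 -m jog '[0,0,0,0,0,-0.02,0.1, 0,0,0,0,0,-0.04,0.1, 0,0,0,0,0,-0.06,0.1, 0,0,0,0,0,-0.08,0.1, 0,0,0,0,0,-0.1,0.1, 0,0,0,0,0,-0.1,0.1]';python3 - <<'E'
from h import *
o=r.get_obs();print(o['tcp_pos'],o['contact_force'],o['moment'],o['grip_width'])
E
```

```text
clock: 7.65
tcp_pos: [0.5818, -0.2795, 0.1263]
orientation: [2.783, 1.449, 0.012]
contact_force: [-0.5, 0.0, -0.9]
grip_width: 0.0151
[ 0.58176781 -0.27953283  0.12626883] [-0.49615628  0.00989353 -0.92915209] [ 0.05672516 -0.00757461  0.01019   ] 0.015104856335760529
```

```bash
python3 -m jog '[0,0,0,0,0,-0.1,0.1, 0,0,0,0,0,-0.2,0.1, 0,0,0,0,0,-0.35,0.1, 0,0,0,0,0,-0.45,0.1, 0,0,0,0,0,-0.45,0.1]';python3 - <<'E'
from h import *
o=r.get_obs();print(o['tcp_pos'],o['contact_force'],o['moment'],o['grip_width'])
for n in('side',):
    im=snap(n,n+'5'); c=im[50:200,220:360]
    cv2.imwrite(f'pics/{n}5z.png',cv2.resize(c,None,fx=4,fy=4)[:600])
a=.963-np.pi/2-0.0
E
```

```text
clock: 8.15
tcp_pos: [0.5826, -0.2806, 0.2194]
orientation: [2.779, 1.446, 0.018]
contact_force: [0.2, -0.3, -1.5]
grip_width: 0.0153
[ 0.58262358 -0.2805764   0.21939062] [ 0.16067724 -0.34678131 -1.51968566] [0.00517177 0.0277072  0.00688555] 0.015319761206695176
```

View pics/side5z.png

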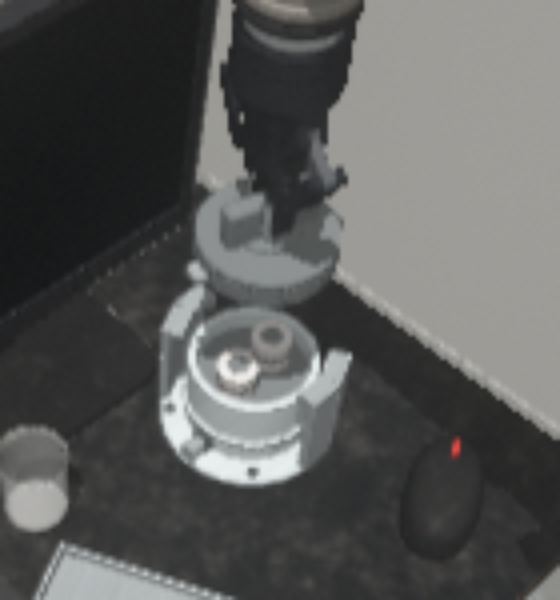

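```bash
python3 - <<'E'
from h import *
print(move([.558,-.12,.22]),move([.557,-.024,.20]))
E
```

```text
(array([0., 0., 0.]), array([ 0.5871, -0.5552, -0.0157])) (array([0., 0., 0.]), array([ 0.9769, -0.8356,  0.0838]))
```

```bash
python3 -m jog '[0,0,0,0.1,-0.09,0,0.1, 0,0,0,0.25,-0.22,0,0.1, 0,0,0,0.4,-0.36,0,0.1, 0,0,0,0.55,-0.5,0,0.1, 0,0,0,0.59,-0.555,0,0.1]';python3 - <<'E'
from h import *
o=r.get_obs();print(o['joints'],o['tcp_pos'],o['contact_force'],o['moment'],o['grip_width'])
snap('side','side6');snap('top','top6')
print(move([.558,-.024,.20]))
E
```

```text
clock: 8.7
tcp_pos: [0.5573, -0.1137, 0.2147]
orientation: [2.781, 1.459, 0.012]
contact_force: [1.0, 1.6, -1.8]
grip_width: 0.0149
[-0.2053203   0.32698778  0.37257478  1.85754181 -0.14543393  0.97595095
 -0.37424672] [ 0.55727032 -0.11365489  0.2146807 ] [ 1.01238626  1.57039321 -1.78377423] [0.01852027 0.01773167 0.0632367 ] 0.014909912491395949
(array([0., 0., 0.]), array([ 0.3815, -0.2607,  0.0762]))
```

View pics/side6.png

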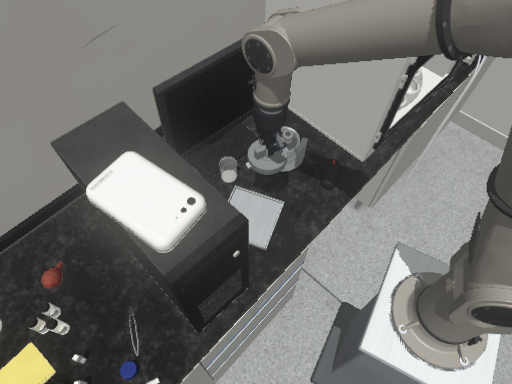

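View pics/top6.png

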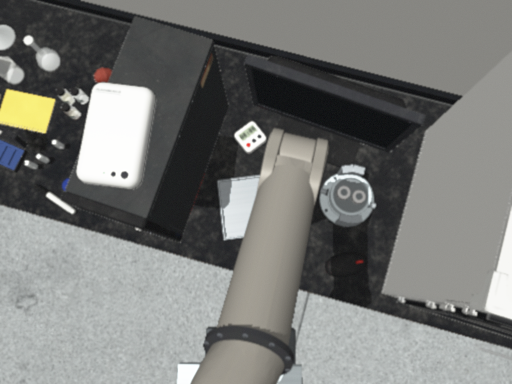

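```bash
python3 -m jog '[0,0,0,0.1,-0.07,0.02,0.1, 0,0,0,0.2,-0.14,0.04,0.1, 0,0,0,0.3,-0.2,0.06,0.1, 0,0,0,0.38,-0.26,0.08,0.1, 0,0,0,0.38,-0.26,0.2,0.1, 0,0,0,0.38,-0.26,0.3,0.1, 0,0,0,0.38,-0.26,0.4,0.1, 0,0,0,0.38,-0.26,0.4,0.1]';python3 - <<'E'
from h import *
o=r.get_obs();print(o['joints'],o['tcp_pos'],o['contact_force'],o['grip_width'])
snap('side','side7');im=cv2.imread('pics/top6.png')
c=cv2.resize(im[150:240,305:395],None,fx=6,fy=6,interpolation=cv2.INTER_CUBIC)
for i in range(0,90,10): cv2.putText(c,str(305+i),(i*6,8),0,.3,(0,255,255),1);cv2.putText(c,str(150+i),(0,i*6+4),0,.3,(0,255,255),1)
cv2.imwrite('pics/top6z.png',c)
print(move([.558,-.024,.045]))
E
```

```text
clock: 9.6
tcp_pos: [0.5563, -0.0262, 0.1321]
orientation: [2.783, 1.453, 0.002]
contact_force: [-1.1, 0.0, -2.8]
grip_width: 0.0156
[-0.31551392  0.41348334  0.31581335  1.95068958 -0.1729414   0.80138776
 -0.51245185] [ 0.55625373 -0.02620424  0.1320595 ] [-1.1403547   0.01299004 -2.75625438] 0.01557796885836014
(array([0., 0., 0.]), array([ 0.0095, -0.005 ,  0.4435]))
```

View pics/side7.png

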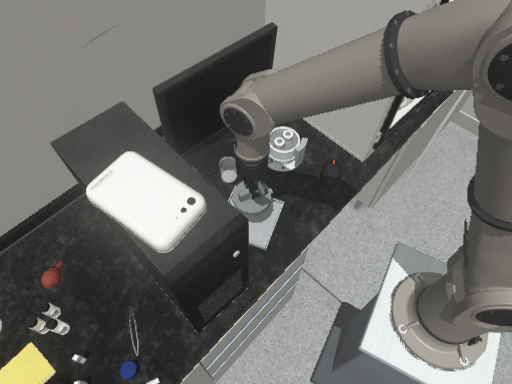

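View pics/top6z.png

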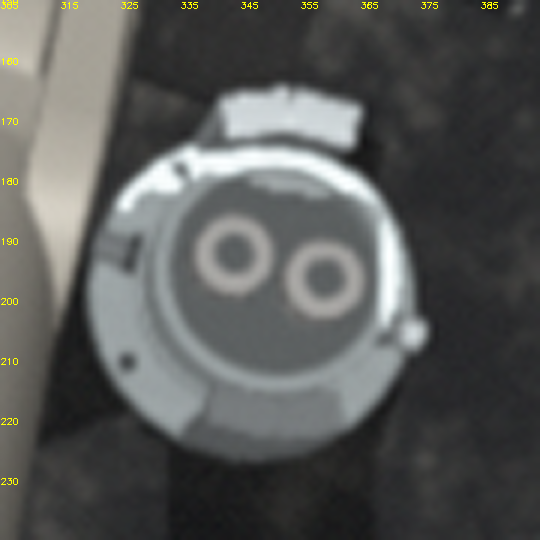

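```bash
python3 -m jog '[0,0,0,0.01,-0.005,0.1,0.1, 0,0,0,0.01,-0.005,0.2,0.1, 0,0,0,0.01,-0.005,0.3,0.1, 0,0,0,0.01,-0.005,0.38,0.1, 0,0,0,0.01,-0.005,0.42,0.1, 0,0,0,0.01,-0.005,0.435,0.1, 0,0,0,0.01,-0.005,0.435,0.1]';python3 - <<'E'
from h import *
o=r.get_obs();print(o['tcp_pos'],o['contact_force'],o['grip_width'])
im=snap('side','side8');c=cv2.resize(im[140:260,190:320],None,fx=5,fy=5,interpolation=cv2.INTER_CUBIC);cv2.imwrite('pics/side8z.png',c)
t=lambda x,y:(305+x/6-.4,150+y/6-.4)
for z in(.083,.087): 
  a=plane('top',t(234,255),z);b=plane('top',t(325,279),z);print(a,b,np.linalg.norm(a-b),(a+b)/2)
im=cv2.imread('pics/side7.png');cv2.imwrite('pics/side7z.png',cv2.resize(im[115:185,250:320],None,fx=8,fy=8,interpolation=cv2.INTER_CUBIC))
E
```

```text
clock: 10.35
tcp_pos: [0.5586, -0.0243, 0.0472]
orientation: [2.782, 1.452, 0.006]
contact_force: [0.4, 0.5, -2.5]
grip_width: 0.0152
[ 0.5585622  -0.02432023  0.04717875] [ 0.37823499  0.47603819 -2.54386461] 0.015210736994988245
[ 0.58584751 -0.26145894  0.083     ] [ 0.57585365 -0.29929949  0.083     ] 0.03913801904565286 [ 0.58085058 -0.28037921  0.083     ]
[ 0.58516006 -0.2608567   0.087     ] [ 0.57519883 -0.2985737   0.087     ] 0.03901022666480034 [ 0.58017945 -0.2797152   0.087     ]
```

View pics/side8z.png

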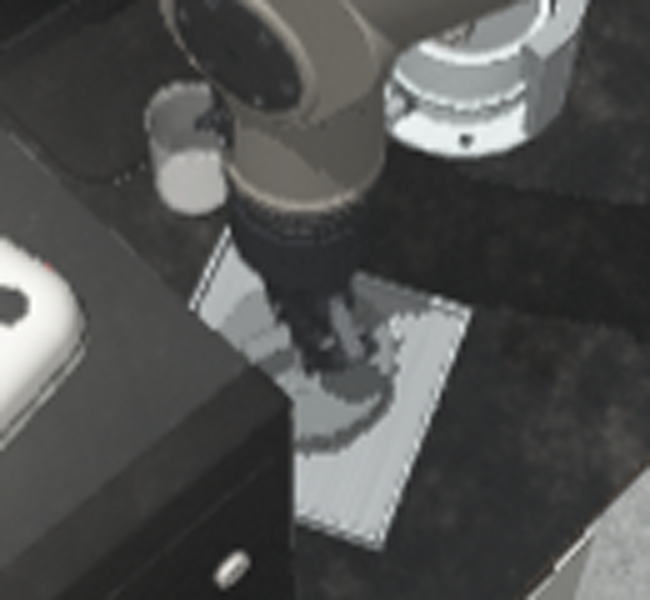

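View pics/side7z.png

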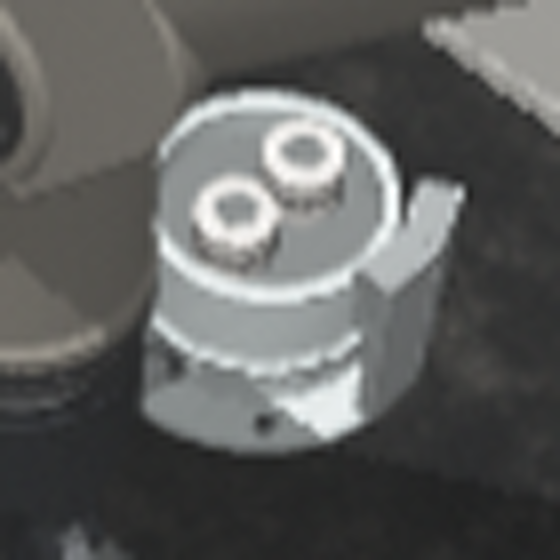

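```bash
python3 -m jog '[0,0,0,0,0,0.015,0.1, 0,0,0,0,0,0.025,0.1, 0,0,0,0,0,0.03,0.1, 0,0,0,0,0,0.03,0.1]'
```

```text
clock: 10.8
tcp_pos: [0.5587, -0.0242, 0.0414]
orientation: [2.782, 1.452, 0.007]
contact_force: [-1.1, -0.2, -1.9]
grip_width: 0.0152
```

```bash
python3 -m jog '[0,0,0,0,0,0.004,0.1, 0,0,0,0,0,0.008,0.1, 0,0,0,0,0,0.010,0.1, 0,0,0,0,0,0.01,0.1]'
```

```text
clock: 11.2
tcp_pos: [0.5589, -0.0243, 0.0402]
orientation: [2.783, 1.452, 0.008]
contact_force: [-2.5, -0.2, 6.6]
grip_width: 0.0152
```

```bash
python3 -m jog '[0,0,0,0,0,0,0.3, 0,0,0,0,0,0,0.5, 0,0,0,0,0,0,0.6, 0,0,0,0,0,0,0.6, 0,0,0,0,0,-0.05,0.6, 0,0,0,0,0,-0.15,0.6, 0,0,0,0,0,-0.3,0.6, 0,0,0,0,0,-0.5,0.6, 0,0,0,0,0,-0.7,0.6, 0,0,0,0,0,-0.8,0.6]';python3 - <<'E'
from h import *
o=r.get_obs();print(o['joints'],o['tcp_pos'],o['contact_force'],o['grip_width'])
im=snap('side','side9');c=cv2.resize(im[140:260,190:320],None,fx=5,fy=5,interpolation=cv2.INTER_CUBIC);cv2.imwrite('pics/side9z.png',c)
print(move([.575,-.12,.2]),move([.5855,-.261,.2]))
E
```

```text
clock: 12.2
tcp_pos: [0.5595, -0.0246, 0.2045]
orientation: [2.781, 1.45, 0.015]
contact_force: [0.0, 0.1, 0.1]
grip_width: 0.0513
[-0.34936131  0.31992453  0.34805079  1.88962313 -0.13268983  0.94330604
 -0.55024232] [ 0.55946024 -0.02457342  0.20450032] [0.03535176 0.13742028 0.0763943 ] 0.05133359288360095
(array([0., 0., 0.]), array([-0.3504,  0.3314,  0.0338])) (array([0., 0., 0.]), array([-0.8983,  0.7781,  0.0342]))
```

View pics/side9z.png

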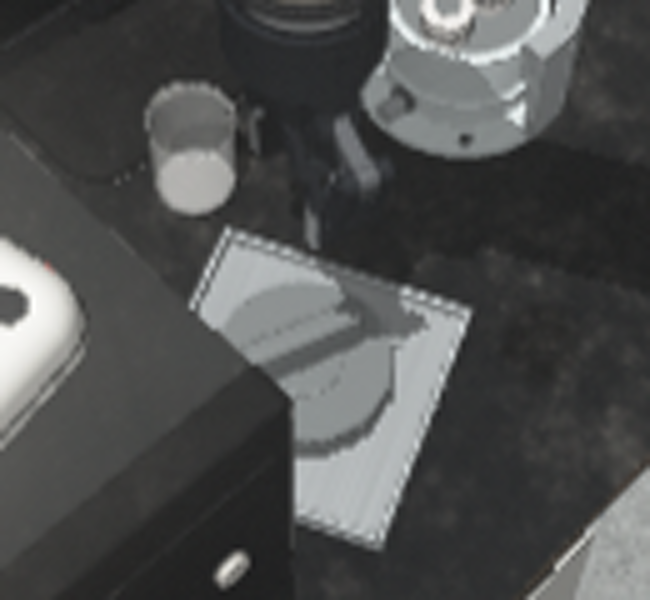

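```bash
python3 -m jog '[0,0,0,-0.15,0.13,0,0.4, 0,0,0,-0.3,0.26,0,0.2, 0,0,0,-0.45,0.39,0,0, 0,0,0,-0.6,0.52,0,0, 0,0,0,-0.75,0.65,0,0, 0,0,0,-0.898,0.778,0.03,0, 0,0,0,-0.898,0.778,0.2,0, 0,0,0,-0.898,0.778,0.4,0, 0,0,0,-0.898,0.778,0.45,0,0,0,0,-0.898,0.778,0.45,0]' 30;python3 - <<'E'
from h import *
o=r.get_obs();print(o['joints'],o['tcp_pos'],o['contact_force'],o['grip_width'])
im=snap('side','side10');c=cv2.resize(im[80:190,230:340],None,fx=5,fy=5,interpolation=cv2.INTER_CUBIC);cv2.imwrite('pics/side10z.png',c)
M=R.from_rotvec(o['orientation']).as_matrix();print(M[2].round(4))
print(move([.5855,-.261,.09]),move([.5855,-.261,.073]))
E
```

```text
clock: 13.25
tcp_pos: [0.5856, -0.2601, 0.1156]
orientation: [2.783, 1.451, 0.016]
contact_force: [0.9, 0.7, 0.8]
grip_width: 0.0
[ 0.05932343  0.56282866  0.36532405  1.76653712 -0.26384239  0.85058817
 -0.06271025] [ 0.58557951 -0.26012223  0.11557077] [0.91913245 0.70941769 0.75831202] 3.200231535762558e-05
[ 0.0075  0.0077 -0.9999]
(array([0., 0., 0.]), array([-0.006 , -0.0062,  0.1369])) (array([0., 0., 0.]), array([-0.0067, -0.0072,  0.2219]))
```

View pics/side10z.png

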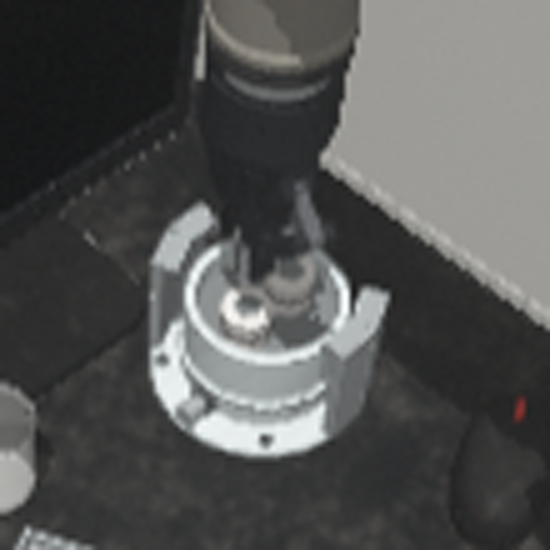

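```bash
python3 -m jog '[0,0,0,-0.006,-0.006,0.07,0, 0,0,0,-0.006,-0.006,0.12,0, 0,0,0,-0.006,-0.006,0.14,0, 0,0,0,-0.006,-0.006,0.155,0, 0,0,0,-0.006,-0.006,0.17,0, 0,0,0,-0.006,-0.006,0.18,0,0,0,0,-0.006,-0.006,0.18,0]'
```

```text
clock: 14.0
tcp_pos: [0.5858, -0.2611, 0.0816]
orientation: [2.78, 1.45, 0.02]
contact_force: [-0.4, 0.2, 0.2]
grip_width: -0.0001
```

```bash
python3 -m jog '[0,0,0,0,0,0.01,0, 0,0,0,0,0,0.02,0, 0,0,0,0,0,0.025,0, 0,0,0,0,0,0.025,0]'; python3 -m jog '[0,0,0,0,0,0.003,0, 0,0,0,0,0,0.006,0, 0,0,0,0,0,0.008,0, 0,0,0,0,0,0.008,0]'
```

```text
clock: 14.4
tcp_pos: [0.5858, -0.2611, 0.0769]
orientation: [2.78, 1.45, 0.02]
contact_force: [-2.4, 0.8, 3.2]
grip_width: -0.0
clock: 14.8
tcp_pos: [0.5858, -0.2611, 0.0756]
orientation: [2.78, 1.45, 0.021]
contact_force: [-1.7, 1.3, 5.3]
grip_width: 0.0004
```

```bash
python3 -m jog '[0,0,0,0,0,0.004,0, 0,0,0,0,0,0.008,0, 0,0,0,0,0,0.012,0, 0,0,0,0,0,0.012,0]'; python3 -m jog '[0,0,0,0,0,0.004,0, 0,0,0,0,0,0.008,0, 0,0,0,0,0,0.01,0, 0,0,0,0,0,0.01,0]'
```

```text
clock: 15.2
tcp_pos: [0.586, -0.2612, 0.0751]
orientation: [2.781, 1.449, 0.022]
contact_force: [-6.4, 4.0, 17.8]
grip_width: -0.0001
clock: 15.6
tcp_pos: [0.5861, -0.2613, 0.0751]
orientation: [2.781, 1.449, 0.023]
contact_force: [-7.4, 3.7, 18.3]
grip_width: 0.0001
```

```bash
python3 -m jog '[0,0,0,0,0,-0.05,0, 0,0,0,0,0,-0.1,0, 0,0,0,0,0,-0.15,0, 0,0,0,0,0,-0.15,0]'; python3 - <<'E'
from h import *
print(move([.5755,-.2985,.105]))
E
```

```text
clock: 16.0
tcp_pos: [0.5867, -0.2619, 0.1068]
orientation: [2.779, 1.448, 0.026]
contact_force: [-0.1, -0.7, 0.1]
grip_width: 0.0001
(array([0., 0., 0.]), array([-0.1823,  0.0587,  0.0076]))
```

```bash
python3 -m jog '[0,0,0,-0.09,0.03,0,0, 0,0,0,-0.182,0.059,0,0, 0,0,0,-0.182,0.059,0.05,0, 0,0,0,-0.183,0.058,0.1,0, 0,0,0,-0.183,0.058,0.115,0, 0,0,0,-0.183,0.058,0.13,0, 0,0,0,-0.183,0.058,0.145,0, 0,0,0,-0.183,0.058,0.155,0, 0,0,0,-0.183,0.058,0.155,0]'
python3 -m jog '[0,0,0,0,0,0.004,0, 0,0,0,0,0,0.008,0, 0,0,0,0,0,0.012,0, 0,0,0,0,0,0.012,0]'
```

```text
clock: 16.9
tcp_pos: [0.5755, -0.2975, 0.0752]
orientation: [2.78, 1.45, 0.025]
contact_force: [-1.4, -1.4, 5.0]
grip_width: -0.0002
clock: 17.3
tcp_pos: [0.5758, -0.2976, 0.075]
orientation: [2.779, 1.45, 0.026]
contact_force: [-7.6, 1.8, 20.1]
grip_width: 0.0001
```

Both reach a hard stop near z = 0.075. I'll rise, back off and look.

```bash
python3 -m jog '[0,0,0,0,0,-0.1,0, 0,0,0,0,0,-0.25,0, 0,0,0,0,0,-0.5,0, 0,0,0,0,0,-0.75,0, 0,0,0,0,0,-0.8,0, 0,0,0,0,0,-0.8,0]'; python3 - <<'E'
from h import *
print(move([.52,-.12,.30]))
E
```

```text
clock: 17.9
tcp_pos: [0.5745, -0.2974, 0.2369]
orientation: [2.776, 1.451, 0.031]
contact_force: [-0.7, -0.8, -0.5]
grip_width: -0.0003
(array([0., 0., 0.]), array([ 0.5771, -0.7246, -0.3201]))
```

```bash
python3 -m jog '[0,0,0,0.12,-0.15,-0.06,0, 0,0,0,0.24,-0.3,-0.12,0, 0,0,0,0.36,-0.45,-0.18,0, 0,0,0,0.48,-0.6,-0.24,0, 0,0,0,0.58,-0.72,-0.32,0, 0,0,0,0.58,-0.72,-0.32,0]'; python3 - <<'E'
from h import *
a=snap('side','side11');b=snap('top','top11')
cv2.imwrite('pics/s11z.png',cv2.resize(a[110:260,200:350],None,fx=4,fy=4,interpolation=cv2.INTER_CUBIC))
E
```

```text
clock: 18.5
tcp_pos: [0.5208, -0.1142, 0.2994]
orientation: [2.773, 1.464, 0.032]
contact_force: [1.1, -0.9, -0.6]
grip_width: 0.0003
```

View pics/s11z.png

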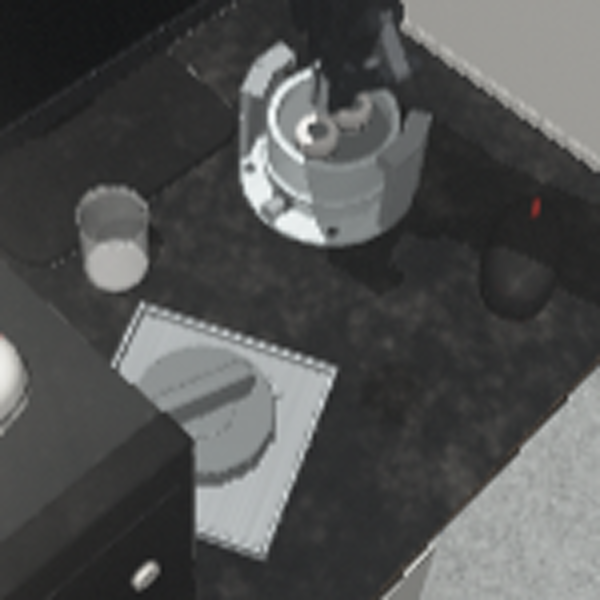

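View pics/top11.png

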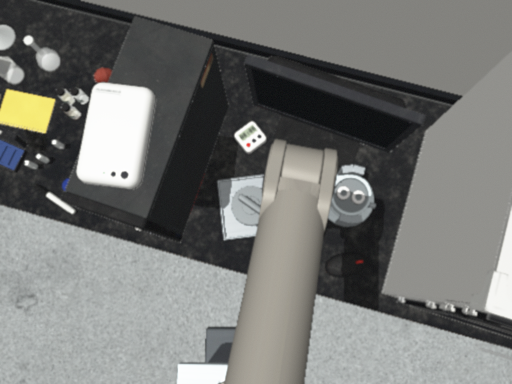

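```bash
python3 -m jog '[0,0,0,0.12,-0.12,-0.0,0, 0,0,0,0.24,-0.24,0,0, 0,0,0,0.34,-0.3,0,0, 0,0,0,0.34,-0.3,0.2,0, 0,0,0,0.34,-0.3,0.3,0, 0,0,0,0.34,-0.3,0.3,0]'; python3 - <<'E'
from h import *
a=snap('side','side12');b=snap('top','top12')
cv2.imwrite('pics/s12z.png',cv2.resize(a[110:180,245:325],None,fx=8,fy=8,interpolation=cv2.INTER_CUBIC))
cv2.imwrite('pics/t12z.png',cv2.resize(b[150:240,305:395],None,fx=6,fy=6,interpolation=cv2.INTER_CUBIC))
E
```

```text
clock: 19.2
tcp_pos: [0.5084, -0.0298, 0.234]
orientation: [2.779, 1.455, 0.015]
contact_force: [-0.6, -0.7, -0.4]
grip_width: 0.0001
```

View pics/s12z.png

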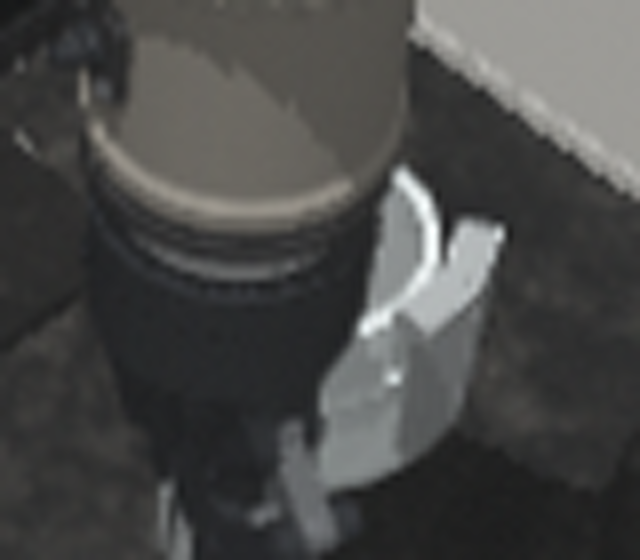

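View pics/t12z.png

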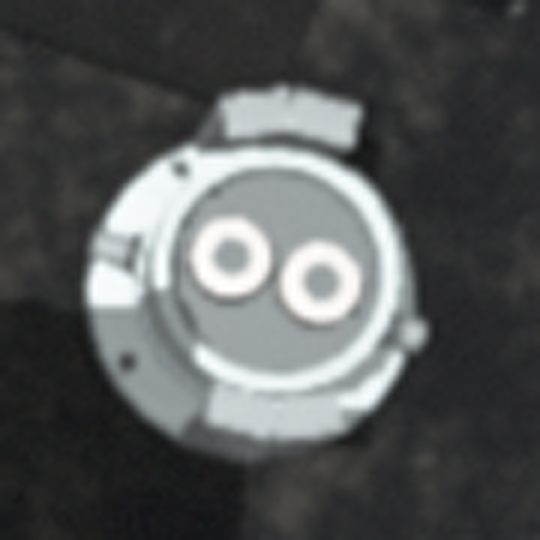

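View pics/side12.png

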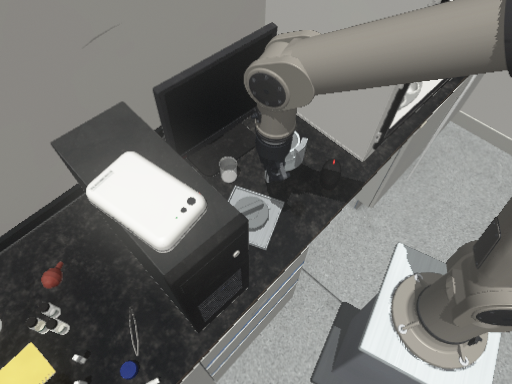

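```bash
python3 - <<'E'
from h import *
for p in([.508,-.03,.234],[.508,-.03,.434],[.45,-.1,.434],[.58,-.28,.075],[.556,-.026,.132],[.6,-.03,.2]): print(p,proj('side',p))
print(move([.556,-.026,.17]))
E
```

```text
[0.508, -0.03, 0.234] [[269.90110873 178.6775575 ]]
[0.508, -0.03, 0.434] [[274.48152796 122.66839601]]
[0.45, -0.1, 0.434] [[316.03398339 110.07489325]]
[0.58, -0.28, 0.075] [[283.67569527 138.45188759]]
[0.556, -0.026, 0.132] [[251.43776125 193.52432352]]
[0.6, -0.03, 0.2] [[237.06965766 171.41277092]]
(array([0., 0., 0.]), array([0.1409, 0.1702, 0.3416]))
```

```bash
python3 -m jog '[0,0,0,0.07,0.08,0.1,0, 0,0,0,0.14,0.17,0.25,0, 0,0,0,0.14,0.17,0.34,0, 0,0,0,0.14,0.17,0.34,0]'; python3 - <<'E'
from h import *
a=snap('side','side13')
cv2.imwrite('pics/s13z.png',cv2.resize(a[115:185,250:320],None,fx=8,fy=8,interpolation=cv2.INTER_CUBIC))
E
```

```text
clock: 19.7
tcp_pos: [0.5554, -0.0267, 0.1688]
orientation: [2.778, 1.452, 0.019]
contact_force: [-1.4, 0.4, 0.4]
grip_width: -0.0004
```

View pics/s13z.png

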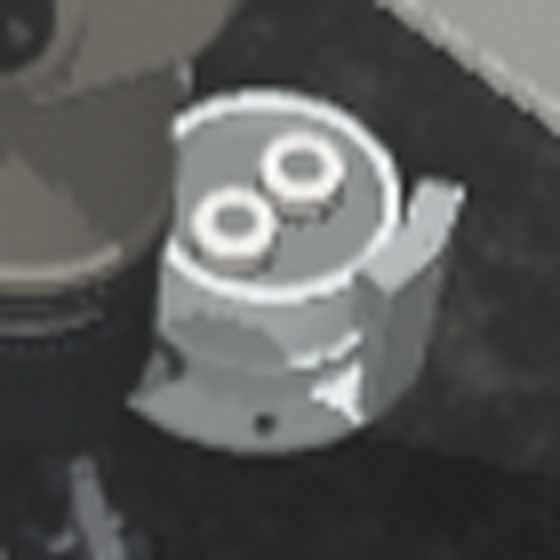

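```bash
python3 - <<'E'
from h import *
t=lambda x,y:(305+x/6-.4,150+y/6-.4); s=lambda x,y:(250+x/8-.44,115+y/8-.44)
print('before',tri(s(238,210),t(234,255)),tri(s(305,152),t(325,279)))
print('after',tri(s(235,224),t(231,258)),tri(s(303,168),t(321,283)))
# rim reference from side plane z
print('rim right edge etc', plane('side',s(235,224),.075),plane('top',t(231,258),.075),plane('side',s(303,168),.075),plane('top',t(321,283),.075))
def blob(f,m):
    im=cv2.imread(f); return m(im)
for a,b in(('top0','top12'),('side0','side13')):
    A,B=cv2.imread(f'pics/{a}.png'),cv2.imread(f'pics/{b}.png'); print(a)
    d=cv2.absdiff(A,B).max(2)
    for nm,P,rad in(('timer',[.747,-.0215,.021],12),('beaker',[.689,-.118,.035],12),('mouse',[.408,-.275,.02],10)):
        u,v=proj(a[:-1],P)[0].astype(int); print(nm,(u,v),d[v-rad:v+rad,u-rad:u+rad].mean())
E
```

```text
before (array([ 0.58655978, -0.26207043,  0.07892384]), np.float64(2.36586156054477e-05)) (array([ 0.57627505, -0.29987781,  0.07989804]), np.float64(0.00017416945584869465))
after (array([ 0.58700209, -0.26209385,  0.06993901]), np.float64(0.0004185133816830377)) (array([ 0.57619092, -0.29990126,  0.07019778]), np.float64(6.813765498460387e-05))
rim right edge etc [ 0.58569958 -0.258288    0.075     ] [ 0.58593005 -0.26137643  0.075     ] [ 0.57477723 -0.29611779  0.075     ] [ 0.57544527 -0.29903055  0.075     ]
top0
timer (np.int64(250), np.int64(136)) 2.904513888888889
beaker (np.int64(285), np.int64(156)) 2.9010416666666665
mouse (np.int64(346), np.int64(263)) 11.525
side0
timer (np.int64(195), np.int64(187)) 3.7916666666666665
beaker (np.int64(227), np.int64(169)) 4.296875
mouse (np.int64(331), np.int64(171)) 8.01
```

View pics/top12.png

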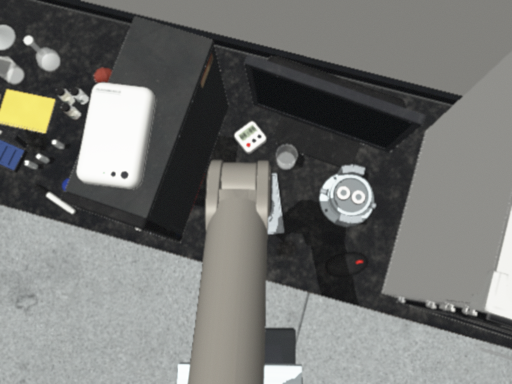

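```bash
python3 -m jog '[0,0,0,0,0,-0.2,0, 0,0,0,0,0,-0.3,0, 0,0,0,0,0,-0.3,0]'; python3 -c "
from bench import r
print(r.hand_in())"
```

```text
clock: 20.05
tcp_pos: [0.5576, -0.0275, 0.2356]
orientation: [2.776, 1.449, 0.035]
contact_force: [0.7, 0.5, 1.0]
grip_width: -0.0003
the job is handed in; nothing more can be done
None
```

The job is done and handed in at about 20 s. I gripped the cover's bar and turned it about 1.13 rad anticlockwise, to roughly 1.22 rad from the housing's x axis. Then I lifted it off, stood it upright near the middle of the tray and released it. After that I pressed both cartridges down with the shut fingers.

**Last checks:**
- **Cartridges:** each stopped hard with the fingertip at 0.075 m, which is rim height, at 18–20 N against about 5 N of sliding resistance.
- **Cover:** pictures after the release show it flat and fully inside the tray.
- **Bystanders:** the timer and beaker look unchanged. The mouse region differed more between pictures, which I put down to shadow; its red wheel is where it was.
- **Forces:** the highest force I read was about 20 N, at the end of the second press, and nothing was touching the gripper at hand-in.

**One disagreement:** triangulating the two camera views put the cartridge tops at about 0.070 m, roughly 5 mm low. The same method read about 4 mm low before pressing too, assuming they started 0 to 5 mm pressed in. The views do show both dropping 9–10 mm and ending level with each other, so I trusted the hard stops.

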